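# Tilt test of a moisture tin

## Robot

A 6-joint arm with a two-finger parallel gripper is mounted at the origin on a cart in front of the work surface, level with it; the furniture and walls round the work are solid. World frame = base frame: x ahead of the robot, y to its left, z up, the work surface at z = 0. Lengths are in m, angles in rad, forces in N, time in s.
With the tool pointing down it reaches from about 0.425 to 0.95 m from the base axis. Payload 3.5 kg.
Tool frame: the origin (TCP) lies at the very end of the fingers, on their centre line; the grasp point (between the pads) lies ctrl.tcp_to_grasp behind it (ctrl.tcp_to_grasp is the distance from the TCP to the grasp point, in m); z points along the fingers, y is the line along which they close (so a half turn about z gives the same grasp; the last joint's range is limited). The gripper opens to 85 mm and grips with 20 to 120 N. Pads are 22 mm wide; open, the fingers measure 114 mm over their backs; the gripper's body (76 mm by 85 mm) begins 54 mm behind the grasp point. The pads swing forward as they close: fully open they stand 13 mm farther back than shut.
Start: joints at [0.966, 0.286, 1.577, -0, 1.279, -0.15], TCP at [0.296, 0.606, 0.231] pointing down, gripper open.
Joint ranges: [-2.77, 2.77], [-0.9, 2.22], [0.21, 2.48], [-1.53, 4.67], [0.24, 2.81], [-2.84, 2.84]. Speed limits (rad/s): [2.79, 2.79, 3.14, 3.14, 3.14, 3.14].

## Interface

Orientations are given as a unit quaternion [x, y, z, w].
In Python, from plant import ctrl gives the robot as it stands.
- The arm moves only by the shell command python3 -m inch 'ROWS' [FORCE]. ROWS is JSON, a list of rows, each an object with "slide": the shift along the tool's x, y, z in cm, a list of three; "turn": the turn about the tool's z in rad; "grip": the finger opening in cm, from 0 to 8.54. A call has 1 to 20 rows; each row is the pose to reach, as a shift and turn from the pose commanded when the call began, along the tool's axes at that moment; what a row does not reach only later rows make up. A row lasts 1/10 s, in which the tool goes at most 50 mm and 8.59 degrees, less where a joint would pass 70% of its speed; a pose out of reach is approached as far as the arm can. A call with a gripper value outside its range is refused whole. The fingers move at their own pace and stop on an object; FORCE is the grip in N (left out, the last holds). Time passes only in rows, so rows that repeat a pose let the fingers close. It gives the time, the measured TCP pose, the force, the opening and the grip force at its end, in the units of the state.
- ctrl.get_state(): the state, without advancing time (a new reading comes with each control period).
- ctrl.read_camera(name): name is "scene" or "top"; returns (picture, depth): 400x640x3 uint8, red, green, blue; 400x640 float32, m along the optical axis (not along the pixel's ray), 0 where there is no reading.
- ctrl.camera_info(name): a dict with "K" (3x3 intrinsics, pixels), "D" ([k1, k2, p1, p2, k3] as OpenCV has them; the pictures are not rectified), "camera_from_world" (4x4, takes a point from world to camera coordinates). Camera axes: x right, y down, z forward; pixel columns grow to the right and rows downward; lengths in m; the calibration is good to about 2 mm. A picture is of the moment at which its call begins. camera_info takes no time and is no camera call.
- ctrl.sign_off(): hands the job in; it is judged then, once.
The state is a dict: "time": time; "qpos": joint angles; "dq": joint speeds; "joint_efforts": joint torques, N m; "eef_pos": TCP position; "tcp_rot": TCP orientation; "contact_force": force on the tool from outside, world axes, zero at the start; "wrist_torque": the same for the moment, N m; "opening": opening from 0.0 (shut) to 1.0 (fully open); "finger_force": force on a finger pad.
Only numpy, scipy, OpenCV 4.12 (cv2) and the standard library are available. Lean on these libraries where they do the work, as an engineer would, in place of code of your own. Each camera call takes 0.05 s, during which the arm holds its last target. There are 200 camera calls.

## Task

Run the tilt test: set the closed aluminium tin gently and upright on the lowered steel plate of the tilt stand and let go of it, then take the plate by its black handle bar and swing it up until the plate lines up with the red pointer. Finish while holding the plate still at that angle by the bar, with the tin sitting on it; the plate falls if it is let go. Leave the red pointer as it is set and the jar and vial where they stand.

Things in the scene. Friction and masses are not known exactly. Their poses are not given: they have to be found in the camera images.
- tin_mid (a point): Centre (half-way up, 20 mm above its underside) of the closed round aluminium moisture tin, 62 mm in diameter over the body (66 mm at most over the lid), 40 mm high, about 0.15 kg, loose, standing on the bench in one of two spots left of the stand, the other taken by the jar. Its z axis points up through the lid. Grasp across the diameter.
- tin: The same tin; origin at the centre of its underside.
- hinge (a point): Middle of the hinge line of the tilt stand, 55 mm above the bench. The stand is a fixed grey base, 200 x 198 mm and 12 mm thick, standing anywhere and turned a little. x points from the handle bar towards the hinge (away from the robot), y runs along the hinge line to the left, z up; these axes do not move with the plate.
- plate (a joint): Angle of the steel tilt plate above level, rad: 0 = lying level on its rest (its start), growing as the handle side swings up; stop at 1.2. The hinge turns freely, so the plate (0.46 kg with its handle) falls back when it is not held.
- plate_mid (a point): Centre of the plate's upper face, moving with the plate: it is 70 mm from the hinge line and 3 mm above the plane through it, 58 mm above the bench when level. x points to the hinge, z out of the upper face. The plate is 130 mm (x) by 150 mm (y) by 6 mm; a ledge 14 mm high with its face 55 mm from this point on the hinge side stops the tin sliding down, and side lips 6 mm high stand 69 mm to left and right; the handle side has no lip.
- handle_mid (a point): Middle of the round black handle bar, moving with the plate: 12 mm thick, parallel to the hinge line (y), 175 mm from it, 55 mm above the bench when the plate is level. It is free over 112 mm between two side arms, with a 34 mm open gap between bar and plate. Being round, it can turn between fingers that keep pointing down.
- pointer (a joint): Angle of the red pointer above level, rad, between 0.38 and 0.70, already set and to be left alone: the plate angle wanted is the same value. A stiff hinge keeps it in place.
- pointer_tip (a point): Middle of the round end of the thin red pointer, 16 mm across, 125 mm from the hinge line in the same line as the plate's hinge, 103 mm to the right of the stand's middle, just outside a white quadrant arc with black ticks every 5 degrees that rises to about 65 degrees (155 mm above the bench). x points along the pointer to the hinge.
- dry_box_corner (a point): Foot of the nearest left corner of a fixed steel dry box (415 mm wide, 300 mm high, a tub on it to 430 mm) reaching from here to the right and back: bring the arm round in front of it, close to the base. A monitor screen is a wall on the left at y over 0.41, 115 to 390 mm high; a wall shelf hangs 590 mm up at x over 0.62, y below 0.1; clutter stands fixed at x over 0.73.
- jar: White-capped cream jar, 57 mm across, 59 mm high, loose; origin under its centre. Bystander.
- vial: Glass vial with a white cap, 28 mm across, 58 mm high, loose; origin under its centre. Bystander.

How it is judged:
By the outcome, as a careful person would: the job done as asked, in the order asked, and still so for the second after the job is handed in, while the arm keeps its last pose, push and grip.
It also fails if it takes over 54 s, if anything falls off the work surface, if the arm or the gripper's body presses on something with over 40 N, if the wrist force passes 120 N, or if a joint passes its speed limit or range.

## Working session

There is one attempt and no reset: what is moved stays moved. The work goes in short steps, Python scripts to look and compute and a shell command to move; the robot and the scene stay as the last step left them, time stands still between calls to the robot, and variables do not carry over. Pictures are saved under pics/ and viewed, at most 10 in all, crops included, and the job is handed in when it is done.

```bash
ls; mkdir -p pics; cat > h.py <<'E'
import numpy as np, cv2
from plant import ctrl
from scipy.spatial.transform import Rotation as R
def cloud(name):
    im,d=ctrl.read_camera(name); i=ctrl.camera_info(name)
    K=np.array(i["K"]);D=np.array(i["D"]);T=np.linalg.inv(np.array(i["camera_from_world"]))
    v,u=np.mgrid[0:400,0:640]
    n=cv2.undistortPoints(np.stack([u,v],-1).reshape(-1,1,2).astype(np.float64),K,D).reshape(400,640,2)
    P=np.dstack([n[...,0]*d,n[...,1]*d,d])
    W=P@T[:3,:3].T+T[:3,3]
    W[d==0]=np.nan
    return im,W
def proj(name,p):
    i=ctrl.camera_info(name);T=np.array(i["camera_from_world"])
    return cv2.projectPoints(np.atleast_2d(p).astype(float),cv2.Rodrigues(T[:3,:3])[0],T[:3,3],np.array(i["K"]),np.array(i["D"]))[0].reshape(-1,2)
E
python3 - <<'E'
from h import *
for n in("scene","top"):
    im,W=cloud(n); cv2.imwrite(f"pics/{n}0.png",im[...,::-1]); np.save(n+"0.npy",W)
    print(n,np.linalg.inv(np.array(ctrl.camera_info(n)["camera_from_world"])).round(3).tolist())
s=ctrl.get_state();print(s["eef_pos"],s["tcp_rot"],s["time"],ctrl.tcp_to_grasp,s["opening"])
print(R.from_quat(s["tcp_rot"]).as_matrix().round(3))
E
```

```text
pics
scene [[0.673, -0.39, 0.628, -0.119], [-0.739, -0.327, 0.589, -0.502], [-0.025, -0.861, -0.509, 0.597], [0.0, 0.0, 0.0, 1.0]]
top [[0.027, -0.995, 0.096, 0.465], [-0.999, -0.024, 0.037, 0.1], [-0.035, -0.097, -0.995, 1.056], [0.0, 0.0, 0.0, 1.0]]
[0.29615749 0.60591672 0.23007952] [ 2.25429004e-01  9.74259036e-01 -9.73990121e-04 -3.81742392e-04] 0.1 0.0187 0.9976626781476918
[[-0.898  0.439 -0.001]
 [ 0.439  0.898 -0.002]
 [ 0.    -0.002 -1.   ]]
```

View pics/scene0.png

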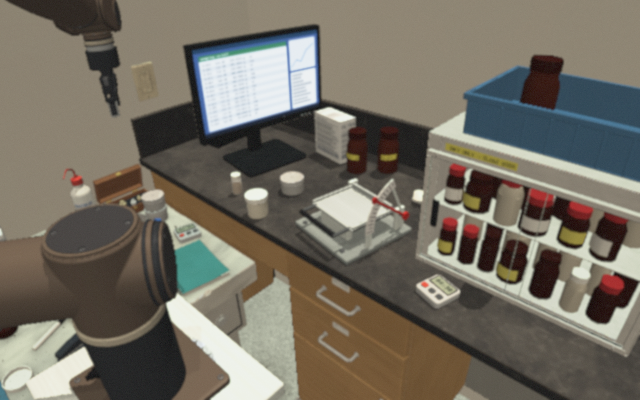

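View pics/top0.png

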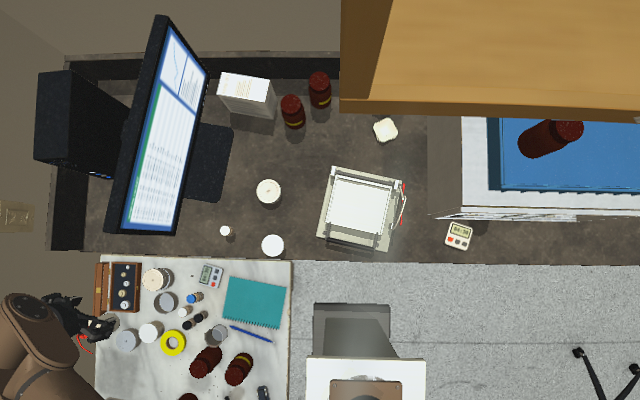

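The scene picture shows the jar at about (257,203) and a lower, tin-like object at (292,184). The stand is at (355,215), with the red pointer at (400,212). In the top view the round items are at (268,191) and (273,245), the vial is at (225,231) and the plate at (362,205).

```bash
python3 - <<'E'
from h import *
W=np.load("top0.npy");S=np.load("scene0.npy")
a=cv2.imread("pics/top0.png")[150:265,210:420];b=cv2.imread("pics/scene0.png")[150:270,220:430]
cv2.imwrite("pics/crop0.png",np.vstack([cv2.resize(a,(546,299),interpolation=3),cv2.resize(b,(525,300),interpolation=3).copy() if 0 else cv2.resize(b,(546,299),interpolation=3)]))
for n,u,v in(("A",268,191),("B",273,245),("vial",225,231)):
    p=W[v-18:v+19,u-18:u+19].reshape(-1,3);z=np.nanmedian(W[v-3:v+4,u-3:u+4,2])
    q=p[np.abs(p[:,2]-z)<.008]; mn,mx=q.min(0),q.max(0)
    print(n,z.round(4),((mn+mx)/2).round(4),(mx-mn).round(4),len(q))
# plate
p=W[150:265,300:420].reshape(-1,3)
q=p[(p[:,2]>.048)&(p[:,2]<.066)]
print(len(q),np.nanmedian(q,0), cv2.minAreaRect((q[:,:2]*1000).astype(np.float32)))
q2=p[(p[:,2]>.006)&(p[:,2]<.02)];print(len(q2),cv2.minAreaRect((q2[:,:2]*1000).astype(np.float32)))
for nm,Wn in(("top",W),("scene",S)):
    im=cv2.imread(f"pics/{nm}0.png").astype(int)
    m=(im[...,2]>130)&(im[...,1]<80)&(im[...,0]<80)
    sl=np.zeros_like(m); 
    if nm=="top": sl[165:240,380:420]=1
    else: sl[180:235,360:425]=1
    m&=sl; ys,xs=np.where(m); print(nm,len(xs))
    for y,x in zip(ys,xs): print((x,y),Wn[y,x].round(3).tolist(),end=' ')
    print()
E
```

```text
A 0.0425 [0.5908 0.2712 0.0409] [0.0642 0.0641 0.0118] 474
B 0.0595 [0.4487 0.2525 0.0589] [0.0566 0.0571 0.0117] 389
vial 0.0586 [0.4826 0.3782 0.057 ] [0.024  0.025  0.0129] 87
3377 [0.55463432 0.03344792 0.05891262] ((542.568359375, 27.86310577392578), (196.06353759765625, 190.47943115234375), 79.04718780517578)
1902 ((560.7088623046875, 20.605575561523438), (280.02764892578125, 305.2964172363281), 7.552567005157471)
top 28
(np.int64(403), np.int64(183)) [0.617, -0.082, 0.062] (np.int64(404), np.int64(183)) [0.617, -0.085, 0.059] (np.int64(403), np.int64(184)) [0.614, -0.082, 0.063] (np.int64(404), np.int64(184)) [0.614, -0.084, 0.063] (np.int64(404), np.int64(185)) [0.612, -0.084, 0.064] (np.int64(404), np.int64(186)) [0.609, -0.084, 0.064] (np.int64(402), np.int64(187)) [0.606, -0.079, 0.066] (np.int64(403), np.int64(187)) [0.606, -0.081, 0.065] (np.int64(404), np.int64(187)) [nan, nan, nan] (np.int64(402), np.int64(188)) [0.604, -0.079, 0.061] (np.int64(403), np.int64(188)) [0.604, -0.082, 0.063] (np.int64(404), np.int64(188)) [0.603, -0.084, 0.065] (np.int64(403), np.int64(189
[... 3302 characters left out ...]
61] (np.int64(405), np.int64(213)) [0.602, -0.083, 0.065] (np.int64(406), np.int64(213)) [0.605, -0.084, 0.064] (np.int64(407), np.int64(213)) [0.609, -0.084, 0.062] (np.int64(402), np.int64(214)) [0.596, -0.08, 0.064] (np.int64(403), np.int64(214)) [0.596, -0.082, 0.064] (np.int64(404), np.int64(214)) [0.602, -0.081, 0.061] (np.int64(405), np.int64(214)) [0.602, -0.083, 0.062] (np.int64(406), np.int64(214)) [0.608, -0.083, 0.059] (np.int64(403), np.int64(215)) [0.601, -0.079, 0.059] (np.int64(404), np.int64(215)) [0.6, -0.083, 0.06] (np.int64(405), np.int64(215)) [0.604, -0.083, 0.058] (np.int64(403), np.int64(216)) [0.596, -0.083, 0.06] (np.int64(404), np.int64(216)) [0.602, -0.082, 0.056]
```

View pics/crop0.png

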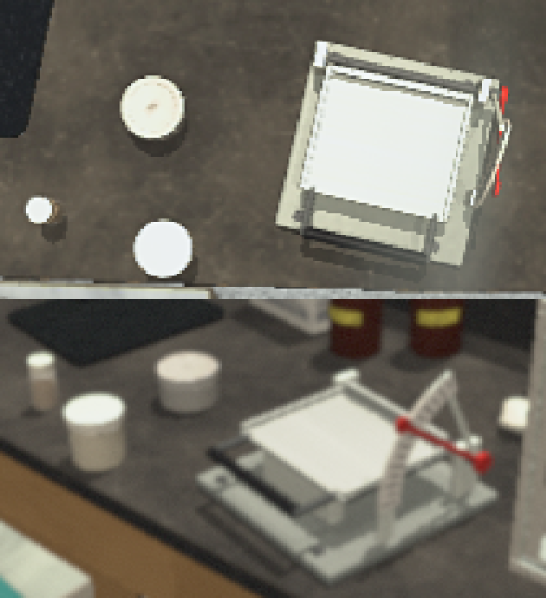

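The tin is the lower object, A, at (0.591, 0.271). Jar B stands nearer the robot. Next I'll fit the stand yaw, handle and pointer.

```bash
python3 - <<'E'
from h import *
for nm,sl,ph in(("top",(slice(150,265),slice(310,412)),0),("scene",(slice(170,270),slice(290,430)),0)):
    W=np.load(nm+"0.npy")[sl];im=cv2.imread(f"pics/{nm}0.png")[sl].astype(int)
    z=W[...,2]; br=im.max(-1)
    m=((z>.054)&(z<.064)&(br>150)).astype(np.uint8)
    m=cv2.morphologyEx(m,cv2.MORPH_OPEN,np.ones((3,3),np.uint8))
    n,l,s,c=cv2.connectedComponentsWithStats(m);k=1+s[1:,4].argmax()
    q=W[l==k];print(nm,"plate",len(q),q.mean(0).round(4),cv2.minAreaRect((q[:,:2]*1000).astype(np.float32)))
    h=(z>.045)&(z<.07)&(br<70)&(W[...,0]<.52);q=W[h]
    l=cv2.fitLine(q[:,:2].astype(np.float32),cv2.DIST_HUBER,0,.01,.01).ravel();t=(q[:,:2]-l[2:])@l[:2]
    e=l[2:]+np.outer([t.min(),t.max()],l[:2]);
    print(" handle",len(q),"normal yaw",np.arctan2(-l[0],l[1]) if l[1]>0 else np.arctan2(l[0],-l[1]),"ends",e.round(4).tolist(),"z",np.percentile(q[:,2],[10,50,90]).round(4))
    r=(im[...,2]>110)&(im[...,1]<90)&(im[...,0]<90)&(W[...,1]<-.05)&(W[...,0]<.66);q=W[r]
    l=cv2.fitLine(q.astype(np.float32),cv2.DIST_HUBER,0,.005,.01).ravel();d=l[:3]*np.sign(-l[0])
    print(" pointer",len(q),"ang",np.arcsin(d[2]),"yaw",np.arctan2(-d[1],-d[0]),"pt",l[3:],"min/max x",q[:,0].min(),q[:,0].max())
    p=l[3:];print("  at z=.055:",(p-d*(p[2]-.055)/d[2]).round(4))
    c=W[r&(W[...,0]<.516)]; print("  tipmean",c.mean(0).round(4))
E
```

```text
top plate 2472 [0.5551 0.0336 0.0586] ((555.7232666015625, 34.52462387084961), (142.49472045898438, 120.39869689941406), 78.72843933105469)
 handle 110 normal yaw -0.13338158 ends [[0.4524, 0.0082], [0.4665, 0.1133]] z [0.0574 0.0596 0.0624]
 pointer 42 ang 0.68033564 yaw -0.21552812 pt [ 0.5716008  -0.07517276  0.09042729] min/max x 0.5050410315366086 0.6235486008093203
  at z=.055: [ 0.6144 -0.0845  0.055 ]
  tipmean [ 0.5102 -0.0621  0.14  ]
scene plate 1514 [0.5479 0.0443 0.0574] ((553.3141479492188, 34.52238845825195), (153.2699432373047, 122.05834197998047), 78.90162658691406)
 handle 173 normal yaw -0.19114144 ends [[0.4403, -0.0072], [0.4642, 0.1162]] z [0.0555 0.0585 0.0605]
 pointer 123 ang 0.6673374 yaw -0.1912607 pt [ 0.5625246  -0.07382154  0.09069779] min/max x 0.503746418025433 0.6135382999614845
  at z=.055: [ 0.607  -0.0824  0.055 ]
  tipmean [ 0.5093 -0.0637  0.1335]
```

```bash
python3 -m inch '[{"slide":[-7,-10,0],"turn":-0.13,"grip":8.5},{"slide":[-13.8,-20.6,0],"turn":-0.257,"grip":8.5},{"slide":[-13.8,-20.6,0],"turn":-0.257,"grip":8.5},{"slide":[-13.8,-20.6,0],"turn":-0.257,"grip":8.5},{"slide":[-13.8,-20.6,0],"turn":-0.257,"grip":8.5},{"slide":[-33,-21.2,0],"turn":-0.257,"grip":8.5},{"slide":[-33,-21.2,0],"turn":-0.257,"grip":8.5},{"slide":[-33,-21.2,0],"turn":-0.257,"grip":8.5},{"slide":[-33,-21.2,0],"turn":-0.257,"grip":8.5},{"slide":[-41.2,-17.1,12],"turn":-0.257,"grip":8.5},{"slide":[-41.2,-17.1,12],"turn":-0.257,"grip":8.5},{"slide":[-41.2,-17.1,12],"turn":-0.257,"grip":8.5},{"slide":[-41.2,-17.1,12],"turn":-0.257,"grip":8.5},{"slide":[-41.2,-17.1,12],"turn":-0.257,"grip":8.5}]' 40
python3 - <<'E'
from h import *
s=ctrl.get_state();M=R.from_quat(s["tcp_rot"]).as_matrix()
print(s["time"],s["eef_pos"],M.round(3).tolist(),s["contact_force"])
print("to tin cm",M.T@(np.array([.591,.271,.002])-s["eef_pos"])*100)
im,W=cloud("scene");cv2.imwrite("pics/s1.png",cv2.resize(im[130:270,200:430,::-1],None,fx=3,fy=3,interpolation=3))
E
```

```text
time: 1.5
eef_pos: [0.5902, 0.2712, 0.1083]
tcp_rot: [0.099, 0.995, -0.001, -0.003]
contact_force: [0.3, 0.3, 0.4]
opening: 1.001
finger_force: 0.0
1.5 [0.59022366 0.27118043 0.10833059] [[-0.98, 0.197, -0.006], [0.197, 0.98, -0.001], [0.005, -0.003, -1.0]] [0.32870663 0.31516677 0.37047919]
to tin cm [-0.13640266  0.02497794 10.63245342]
```

```bash
python3 -m inch '[{"slide":[-0.1,0,4],"turn":0,"grip":8.5},{"slide":[-0.1,0,7],"turn":0,"grip":8.5},{"slide":[-0.1,0,9],"turn":0,"grip":8.5},{"slide":[-0.1,0,10],"turn":0,"grip":8.5},{"slide":[-0.1,0,10.5],"turn":0,"grip":8.5},{"slide":[-0.1,0,10.5],"turn":0,"grip":8.5},{"slide":[-0.1,0,10.5],"turn":0,"grip":7.0},{"slide":[-0.1,0,10.5],"turn":0,"grip":6.4},{"slide":[-0.1,0,10.5],"turn":0,"grip":5.5},{"slide":[-0.1,0,10.5],"turn":0,"grip":5.5},{"slide":[-0.1,0,10.5],"turn":0,"grip":5.5},{"slide":[-0.1,0,10.5],"turn":0,"grip":5.5},{"slide":[-0.1,0,10.5],"turn":0,"grip":5.5}]' 35
```

```text
time: 2.85
eef_pos: [0.5938, 0.2717, 0.0085]
tcp_rot: [0.099, 0.995, 0.0, 0.001]
contact_force: [-1.3, -1.2, 6.2]
opening: 0.712
finger_force: 38.8
```

```bash
python3 -m inch '[{"slide":[0,0,-1],"turn":0,"grip":5.5},{"slide":[0,0,-5],"turn":0,"grip":5.5},{"slide":[0,0,-10],"turn":0,"grip":5.5},{"slide":[0,0,-14],"turn":0,"grip":5.5},{"slide":[0,0,-14],"turn":0,"grip":5.5},{"slide":[0,0,-14],"turn":0,"grip":5.5}]'
python3 - <<'E'
from h import *
s=ctrl.get_state();M=R.from_quat(s["tcp_rot"]).as_matrix()
print(s["time"],s["eef_pos"],M.round(3).tolist(),s["contact_force"])
print("to plate cm",M.T@(np.array([.574+.002,.0305,.15])-s["eef_pos"])*100)
im,W=cloud("scene");cv2.imwrite("pics/s2.png",cv2.resize(im[60:270,200:430,::-1],None,fx=2.5,fy=2.5,interpolation=3));np.save("s2.npy",W)
E
```

```text
time: 3.45
eef_pos: [0.5929, 0.2719, 0.148]
tcp_rot: [0.099, 0.995, 0.001, 0.001]
contact_force: [0.4, -0.6, -1.4]
opening: 0.716
finger_force: 38.9
3.45 [0.59292225 0.27186295 0.14795637] [[-0.981, 0.196, 0.003], [0.196, 0.981, 0.001], [-0.002, 0.001, -1.0]] [ 0.39760255 -0.61851841 -1.42555794]
to plate cm [ -3.0831445  -23.99806173  -0.23102906]
```

View pics/s2.png

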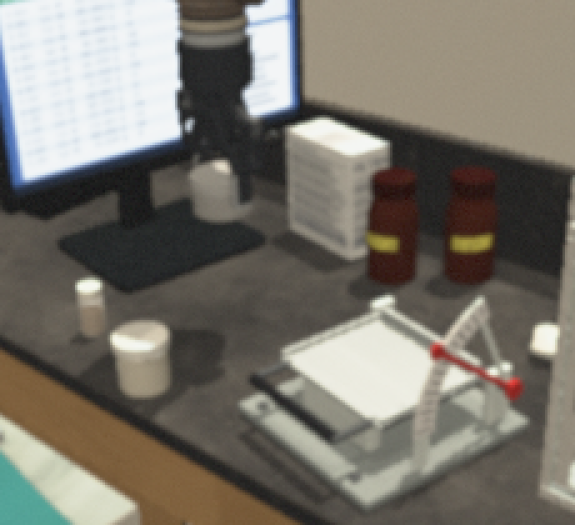

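The tin is held in the gripper at about (215,190), and the jar (140,360) and vial (90,305) are undisturbed. I can't tell whether the tin hangs level, so I'll check its points.

```bash
python3 - <<'E'
from h import *
W=np.load("s2.npy");im=cv2.imread("pics/s2.png")
s=ctrl.get_state();M=R.from_quat(s["tcp_rot"]).as_matrix()
r=slice(118,156),slice(268,308)
g=cv2.resize(im,(230,210))[58:96,68:108].max(-1)
w=W[r];L=(w-s["eef_pos"])@M*1000
m=(np.linalg.norm(L,axis=-1)<70)&(g>95)
q=L[m];print(len(q),q.min(0).round(1),q.max(0).round(1))
for z in range(-35,40,5):
    k=q[abs(q[:,2]-z)<2.5]
    if len(k):print(z,len(k),"x",k[:,0].min().round(1),k[:,0].max().round(1),"y",k[:,1].min().round(1),k[:,1].max().round(1))
cv2.imwrite("pics/tin2.png",cv2.resize(ctrl.read_camera("scene")[0][90:170,255:330,::-1],None,fx=7,fy=7,interpolation=3))
E
```

```text
409 [-15.9 -41.9 -57.5] [36.3 39.8  3.9]
-35 143 x -15.9 34.7 y -37.0 39.8
-30 34 x 7.8 34.9 y -35.3 11.7
-25 36 x 7.3 36.3 y -35.0 11.8
-20 27 x 8.1 34.7 y -34.8 10.5
-15 31 x 7.3 33.8 y -41.9 10.1
-10 36 x -6.3 33.9 y -37.1 5.5
-5 34 x -9.2 33.4 y -34.9 5.9
0 38 x -15.2 34.2 y -31.7 6.8
5 14 x -14.7 32.6 y -30.7 -3.5
```

View pics/tin2.png

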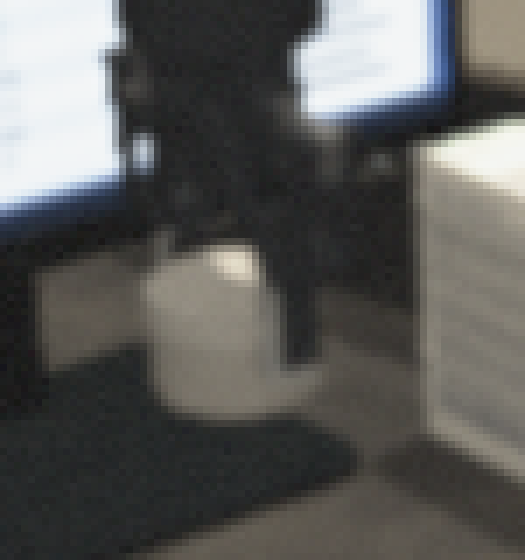

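The tin hangs level. Its centre is about 2.5 mm on the robot side of the TCP, and its underside is about 8 mm below the TCP.

```bash
python3 -m inch '[{"slide":[-0.4,-3,0],"turn":0,"grip":5.5},{"slide":[-1,-7,0],"turn":0,"grip":5.5},{"slide":[-1.5,-11,0],"turn":0,"grip":5.5},{"slide":[-2,-15,0],"turn":0,"grip":5.5},{"slide":[-2.5,-19,0],"turn":0,"grip":5.5},{"slide":[-3,-22,0],"turn":0,"grip":5.5},{"slide":[-3.1,-24,0],"turn":0,"grip":5.5},{"slide":[-3.1,-24,0],"turn":0,"grip":5.5},{"slide":[-3.1,-24,3],"turn":0,"grip":5.5},{"slide":[-3.1,-24,5],"turn":0,"grip":5.5},{"slide":[-3.1,-24,6],"turn":0,"grip":5.5},{"slide":[-3.1,-24,6],"turn":0,"grip":5.5},{"slide":[-3.1,-24,6],"turn":0,"grip":5.5}]'
python3 - <<'E'
from h import *
s=ctrl.get_state();M=R.from_quat(s["tcp_rot"]).as_matrix()
print("to plate cm",M.T@(np.array([.576,.0305,.0665])-s["eef_pos"])*100,M[:,2])
im,W=cloud("scene");cv2.imwrite("pics/s3.png",cv2.resize(im[130:270,280:430,::-1],None,fx=4,fy=4,interpolation=3));np.save("s3.npy",W)
E
```

```text
time: 4.85
eef_pos: [0.5758, 0.0307, 0.0863]
tcp_rot: [0.098, 0.995, 0.0, -0.0]
contact_force: [0.3, -0.7, -1.2]
opening: 0.713
finger_force: 38.9
to plate cm [-0.02277526 -0.01169037  1.9757496 ] [-3.42927505e-04  1.51305223e-04 -9.99999930e-01]
```

View pics/s3.png

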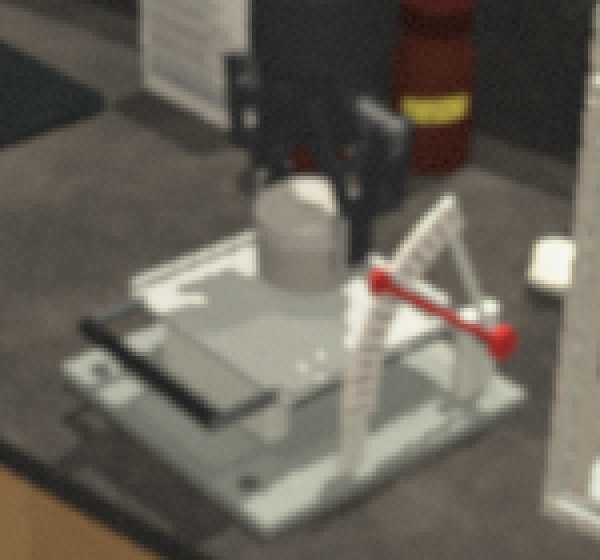

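The tin is at (300,240), upright over the ledge half of the plate, with room to the ledge. I'll lower it slowly.

```bash
python3 -m inch '[{"slide":[0,0,0.5],"turn":0,"grip":5.5},{"slide":[0,0,1],"turn":0,"grip":5.5},{"slide":[0,0,1.3],"turn":0,"grip":5.5},{"slide":[0,0,1.5],"turn":0,"grip":5.5},{"slide":[0,0,1.6],"turn":0,"grip":5.5},{"slide":[0,0,1.6],"turn":0,"grip":5.5},{"slide":[0,0,1.6],"turn":0,"grip":5.5}]'
```

```text
time: 5.6
eef_pos: [0.5758, 0.0302, 0.0704]
tcp_rot: [0.099, 0.995, -0.0, 0.0]
contact_force: [-0.3, -0.5, -2.1]
opening: 0.713
finger_force: 38.9
```

```bash
python3 -m inch '[{"slide":[0,0,0.1],"turn":0,"grip":5.5},{"slide":[0,0,0.2],"turn":0,"grip":5.5},{"slide":[0,0,0.2],"turn":0,"grip":5.5},{"slide":[0,0,0.2],"turn":0,"grip":5.5}]'
```

```text
time: 6.0
eef_pos: [0.5757, 0.0302, 0.0683]
tcp_rot: [0.099, 0.995, -0.0, -0.0]
contact_force: [0.2, -0.0, -1.4]
opening: 0.715
finger_force: 38.9
```

```bash
python3 -m inch '[{"slide":[0,0,0.1],"turn":0,"grip":5.5},{"slide":[0,0,0.1],"turn":0,"grip":5.5},{"slide":[0,0,0.1],"turn":0,"grip":5.5}]'
```

```text
time: 6.3
eef_pos: [0.5757, 0.0302, 0.0673]
tcp_rot: [0.099, 0.995, -0.0, -0.0]
contact_force: [-0.5, 0.3, -1.5]
opening: 0.715
finger_force: 38.9
```

```bash
python3 -m inch '[{"slide":[0,0,0.1],"turn":0,"grip":5.5},{"slide":[0,0,0.1],"turn":0,"grip":5.5},{"slide":[0,0,0.1],"turn":0,"grip":5.5}]'
```

```text
time: 6.6
eef_pos: [0.5758, 0.0302, 0.0665]
tcp_rot: [0.099, 0.995, 0.0, 0.0]
contact_force: [-0.3, 0.6, -0.1]
opening: 0.715
finger_force: 39.0
```

```bash
python3 -m inch '[{"slide":[0,0,0.1],"turn":0,"grip":5.5},{"slide":[0,0,0.1],"turn":0,"grip":5.5},{"slide":[0,0,0.1],"turn":0,"grip":5.5}]'
```

```text
time: 6.9
eef_pos: [0.5758, 0.0302, 0.0664]
tcp_rot: [0.099, 0.995, -0.0, -0.0]
contact_force: [-2.5, 0.3, 4.5]
opening: 0.712
finger_force: 39.5
```

Contact shows at 4.5 N. I'll open slowly and rise.

```bash
python3 -m inch '[{"slide":[0,0,-0.05],"turn":0,"grip":6.0},{"slide":[0,0,-0.05],"turn":0,"grip":6.4},{"slide":[0,0,-0.05],"turn":0,"grip":7.0},{"slide":[0,0,-0.05],"turn":0,"grip":7.6},{"slide":[0,0,-0.05],"turn":0,"grip":8.0},{"slide":[0,0,-0.05],"turn":0,"grip":8.0},{"slide":[0,0,-0.05],"turn":0,"grip":8.0},{"slide":[0,0,-2],"turn":0,"grip":8.0},{"slide":[0,0,-5],"turn":0,"grip":8.0},{"slide":[0,0,-10],"turn":0,"grip":8.0},{"slide":[0,0,-13],"turn":0,"grip":8.0},{"slide":[0,0,-13],"turn":0,"grip":8.0}]'
```

```text
time: 8.1
eef_pos: [0.5792, 0.0298, 0.2021]
tcp_rot: [0.099, 0.995, -0.0, 0.006]
contact_force: [0.1, -0.6, 1.2]
opening: 0.936
finger_force: 0.0
```

```bash
python3 -m inch '[{"slide":[3,0,0],"turn":0.14,"grip":8},{"slide":[6,0,0],"turn":0.28,"grip":8},{"slide":[9,0,0],"turn":0.42,"grip":6},{"slide":[12.5,0,0],"turn":0.56,"grip":3},{"slide":[12.5,0,0],"turn":0.7,"grip":3},{"slide":[12.5,0,0],"turn":0.84,"grip":3},{"slide":[12.5,0,0],"turn":0.98,"grip":3},{"slide":[12.5,0,0],"turn":1.12,"grip":3},{"slide":[12.5,0,0],"turn":1.26,"grip":3},{"slide":[12.5,0,0],"turn":1.4,"grip":3},{"slide":[12.5,0,0],"turn":1.54,"grip":3},{"slide":[12.5,0,0],"turn":1.57,"grip":3},{"slide":[12.5,0,0],"turn":1.57,"grip":3},{"slide":[12.5,0,0],"turn":1.57,"grip":3}]'
python3 - <<'E'
from h import *
s=ctrl.get_state();M=R.from_quat(s["tcp_rot"]).as_matrix()
print(s["time"],M.round(3).tolist(),s["opening"]);print("to handle cm",M.T@(np.array([.4535,.0545,.04])-s["eef_pos"])*100)
im,W=cloud("scene");im2,W2=cloud("top");np.save("s4.npy",W)
c=cv2.resize(im[110:270,290:420,::-1],(390,480),interpolation=3);d=cv2.resize(im2[150:260,310:420,::-1],(400,400),interpolation=3)
o=np.zeros((480,790,3),np.uint8);o[:,:390]=c;o[:400,390:]=d;cv2.imwrite("pics/s4.png",o)
# handle fit from scene
z=W[...,2];m=(z>.048)&(z<.066)&(im.max(-1)<75)&(W[...,0]<.48)&(W[...,0]>.42)&(abs(W[...,1]-.055)<.05);q=W[m]
l=cv2.fitLine(q.astype(np.float32)[:,:2],cv2.DIST_HUBER,0,.005,.01).ravel();print(len(q),np.arctan2(-l[0],l[1]),q.mean(0),"x at y=.0545",l[2]+(.0545-l[3])*l[0]/l[1])
# tin top
m=(z>.085)&(z<.108)&(abs(W[...,0]-.574)<.06)&(abs(W[...,1]-.03)<.05);q=W[m];print("tin",len(q),q.min(0),q.max(0))
E
```

```text
time: 9.5
eef_pos: [0.4529, 0.0548, 0.1949]
tcp_rot: [0.773, 0.635, -0.0, -0.0]
contact_force: [-0.6, -0.6, 0.3]
opening: 0.352
finger_force: 0.0
9.5 [[0.194, 0.981, -0.001], [0.981, -0.194, 0.0], [-0.0, -0.001, -1.0]] 0.351505990780147
to handle cm [-1.36851548e-02  7.62256578e-02  1.54894407e+01]
135 -0.20069654 [0.45276135 0.05426634 0.05814497] x at y=.0545 0.45252457
tin 438 [ 0.53851878 -0.00241654  0.0850782 ] [0.6050788 0.0634045 0.1017413]
```

View pics/s4.png

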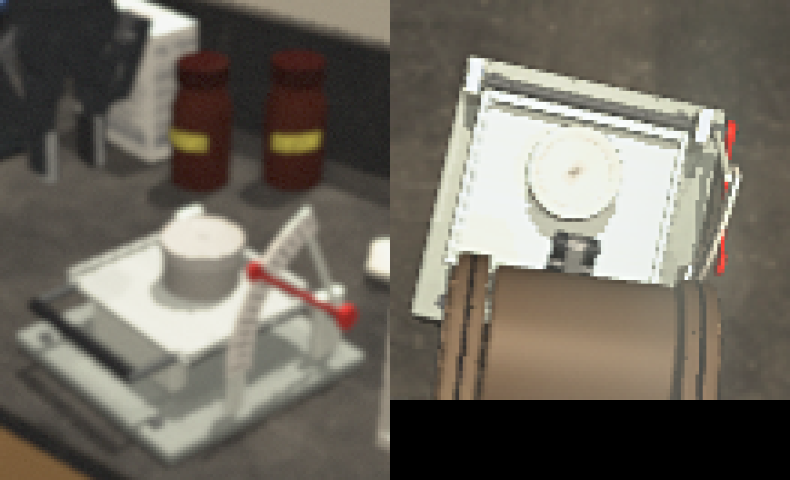

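The tin sits upright at (0.572, 0.031) on the plate, away from the lips, and the gripper is over the bar. I'll descend to the bar and grip it.

```bash
python3 -m inch '[{"slide":[0,0.2,5],"turn":0,"grip":3},{"slide":[0,0.2,9],"turn":0,"grip":3},{"slide":[0,0.2,12],"turn":0,"grip":3},{"slide":[0,0.2,14],"turn":0,"grip":3},{"slide":[0,0.2,15.2],"turn":0,"grip":3},{"slide":[0,0.2,15.7],"turn":0,"grip":3},{"slide":[0,0.2,15.7],"turn":0,"grip":3},{"slide":[0,0.2,15.7],"turn":0,"grip":3}]' 30
```

```text
time: 10.4
eef_pos: [0.4562, 0.0542, 0.0394]
tcp_rot: [0.773, 0.634, 0.001, 0.001]
contact_force: [0.6, 0.7, 0.1]
opening: 0.351
finger_force: 0.0
```

```bash
python3 -m inch '[{"slide":[0,0,0],"turn":0,"grip":2},{"slide":[0,0,0],"turn":0,"grip":1.5},{"slide":[0,0,0],"turn":0,"grip":1.0},{"slide":[0,0,0],"turn":0,"grip":0.8},{"slide":[0,0,0],"turn":0,"grip":0.8},{"slide":[0,0,0],"turn":0,"grip":0.8},{"slide":[0,0,0],"turn":0,"grip":0.8}]' 30
```

```text
time: 11.1
eef_pos: [0.4566, 0.0541, 0.0393]
tcp_rot: [0.773, 0.634, 0.001, 0.001]
contact_force: [4.0, -0.0, 3.6]
opening: 0.132
finger_force: 29.6
```

Bar gripped. I'll swing up slowly along the arc, to about 0.3 rad first.

```bash
python3 -m inch '[{"slide":[0,0.01,-0.5],"turn":0,"grip":0.8},{"slide":[0,0.03,-1.05],"turn":0,"grip":0.8},{"slide":[0,0.09,-1.75],"turn":0,"grip":0.8},{"slide":[0,0.15,-2.27],"turn":0,"grip":0.8},{"slide":[0,0.22,-2.8],"turn":0,"grip":0.8},{"slide":[0,0.35,-3.5],"turn":0,"grip":0.8},{"slide":[0,0.46,-4],"turn":0,"grip":0.8},{"slide":[0,0.6,-4.5],"turn":0,"grip":0.8},{"slide":[0,0.78,-5.17],"turn":0,"grip":0.8},{"slide":[0,0.78,-5.17],"turn":0,"grip":0.8}]'
```

```text
time: 12.1
eef_pos: [0.4643, 0.0526, 0.0901]
tcp_rot: [0.773, 0.634, 0.002, 0.002]
contact_force: [9.8, -0.6, -7.1]
opening: 0.127
finger_force: 30.3
```

```bash
python3 -m inch '[{"slide":[0,0.32,-0.67],"turn":0,"grip":0.8},{"slide":[0,0.67,-1.32],"turn":0,"grip":0.8},{"slide":[0,1.05,-1.97],"turn":0,"grip":0.8},{"slide":[0,1.34,-2.6],"turn":0,"grip":0.8},{"slide":[0,1.66,-3.22],"turn":0,"grip":0.8},{"slide":[0,2,-3.83],"turn":0,"grip":0.8},{"slide":[0,2.38,-4.42],"turn":0,"grip":0.8},{"slide":[0,2.58,-4.71],"turn":0,"grip":0.8},{"slide":[0,2.58,-4.71],"turn":0,"grip":0.8},{"slide":[0,2.58,-4.71],"turn":0,"grip":0.8}]'
python3 - <<'E'
from h import *
im,W=cloud("scene");np.save("s5.npy",W);cv2.imwrite("pics/s5full.png",im[...,::-1])
cv2.imwrite("pics/s5.png",cv2.resize(im[130:260,300:430,::-1],(598,598),interpolation=3))
s=ctrl.get_state();print(s["eef_pos"],s["contact_force"])
# plate plane: bright points between hinge & bar
xh=np.array([.981,-.196]);yh=np.array([.196,.981]);H=np.array([.6283,.0198])
d=W[...,:2]-H;a=d@xh;b=d@yh;z=W[...,2]
m=(a<-.02)&(a>-.13)&(abs(b)<.064)&(z>.06)&(im.min(-1)>90);A=np.c_[a[m],b[m],np.ones(m.sum())];y=z[m]
k=np.ones(len(y),bool)
# ransac plane
rng=np.random.default_rng(0);best=0
for _ in range(500):
    c=np.linalg.lstsq(A[i:=rng.choice(len(y),3,False)],y[i],rcond=None)[0];e=abs(A@c-y)<.002
    if e.sum()>best and -1<c[0]<-.4:best=e.sum();k=e
c=np.linalg.lstsq(A[k],y[k],rcond=None)[0];print("plate",best,len(y),"ang",np.arctan(-c[0]),"b-slope",c[1],"z at hinge",c[2])
r=(im[...,0]>110)&(im[...,1]<80)&(im[...,2]<80)&(b<-.085)&(b>-.125)&(z>.04)&(abs(a)<.15)
q=np.c_[a[r],z[r]];l=cv2.fitLine(q[(q[:,0]<-.015)&(q[:,0]>-.09)].astype(np.float32),cv2.DIST_HUBER,0,.005,.01).ravel();print("pointer",r.sum(),np.arctan(-l[1]/l[0]),"z at hinge",l[3]-l[2]*l[1]/l[0])
E
```

```text
time: 13.1
eef_pos: [0.4858, 0.0483, 0.1373]
tcp_rot: [0.773, 0.634, -0.002, -0.003]
contact_force: [-7.8, 2.8, 2.2]
opening: 0.127
finger_force: 30.2
[0.48573966 0.04828735 0.13723077] [-7.39341069  2.7716182   2.40625937]
plate 178 646 ang 0.568237209765592 b-slope -0.01714831251133165 z at hinge 0.06026159594519231
pointer 118 0.6740884 z at hinge 0.05252447
```

View pics/s5.png

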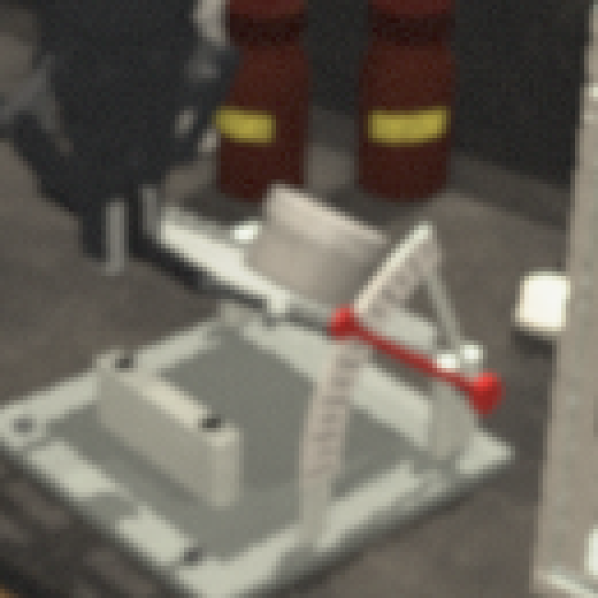

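The tin still sits on the raised plate at (310,245), and the red pointer runs from (343,322) to (485,392). The plate is now a bit below the pointer, at about 0.59 by kinematics against about 0.67. I'll compare both angles with the same constrained method.

```bash
cat > ang.py <<'E'
from h import *
xh=np.array([.9806,-.196]);yh=np.array([.196,.9806]);H=np.array([.6283,.0198])
def meas(im,W):
    im=im.astype(int);d=W[...,:2]-H;a=d@xh;b=d@yh;z=W[...,2]-.055;r=np.hypot(a,z)
    t=np.arctan2(z,-a)
    sat=im.max(-1)-im.min(-1)
    for lo,hi in((.04,.07),(.07,.1),(.1,.125),(.125,.14)):
        for n,(b0,b1) in(("L",(.035,.066)),("R",(-.066,-.035))):
            m=(r>lo)&(r<hi)&(b>b0)&(b<b1)&(sat<60)&(im.max(-1)>80)&(z>.02)
            tt=t[m]-np.arcsin(.003/r[m]);tt=tt[(tt>.45)&(tt<.8)]
            if len(tt)>5:print(" plate",n,lo,len(tt),np.percentile(tt,[25,50,75]).round(3))
    m=(im[...,0]>110)&(im[...,1]<85)&(im[...,2]<85)&(abs(b+.103)<.015)
    for lo,hi in((.03,.07),(.07,.11),(.11,.14)):
        k=m&(r>lo)&(r<hi);print(" pointer",lo,k.sum(),np.median(t[k]).round(3),"b",np.median(b[k]).round(3))
    # image-plane: fit theta to red pixels
    k=m&(r>.03)&(r<.135);v,u=np.where(k);return u,v
def pimg(name,u,v):
    from scipy.optimize import minimize
    p=np.c_[u,v].astype(float)
    def f(x):
        rr=np.array([.03,.115]);base=H-.103*yh
        P=np.c_[base[None]-np.outer(rr*np.cos(x),xh),.055+rr*np.sin(x)]
        q=proj(name,P);n=np.array([-(q[1]-q[0])[1],(q[1]-q[0])[0]]);n/=np.linalg.norm(n)
        return ((p-q[0])@n)
    g=np.linspace(.35,.8,451);e=[np.abs(f(x)).mean() for x in g];i=int(np.argmin(e));print(" pointer image fit",g[i].round(3),"resid px",round(e[i],2))
E
python3 - <<'E'
from ang import *
for n,w,p in(("scene","s5.npy","pics/s5full.png"),("scene","scene0.npy","pics/scene0.png"),("top","top0.npy","pics/top0.png")):
    im=cv2.imread(p)[...,::-1];print(p);u,v=meas(im,np.load(w));pimg(n,u,v)
im,W=cloud("top");print("top now");u,v=meas(im,W);pimg("top",u,v)
E
```

```text
pics/s5full.png
 plate L 0.04 15 [0.569 0.572 0.575]
 plate L 0.07 14 [0.578 0.579 0.58 ]
 plate R 0.1 10 [0.584 0.586 0.586]
 plate R 0.125 17 [0.576 0.583 0.585]
 pointer 0.03 20 0.633 b -0.103
 pointer 0.07 25 0.653 b -0.105
 pointer 0.11 29 0.665 b -0.105
 pointer image fit 0.655 resid px 0.8
pics/scene0.png
 pointer 0.03 19 0.65 b -0.104
 pointer 0.07 23 0.663 b -0.105
 pointer 0.11 25 0.666 b -0.105
 pointer image fit 0.662 resid px 0.7
pics/top0.png
 pointer 0.03 3 0.72 b -0.104
 pointer 0.07 1 0.695 b -0.104
 pointer 0.11 11 0.711 b -0.104
 pointer image fit 0.739 resid px 0.38
top now
 plate L 0.04 108 [0.591 0.604 0.624]
 plate R 0.04 114 [0.588 0.602 0.617]
 plate L 0.07 113 [0.59  0.601 0.611]
 plate R 0.07 86 [0.593 0.602 0.613]
 plate L 0.1 13 [0.587 0.604 0.613]
 pointer 0.03 4 0.739 b -0.104
 pointer 0.07 1 0.716 b -0.104
 pointer 0.11 13 0.698 b -0.104
 pointer image fit 0.745 resid px 0.39
```

Plate is at about 0.592 and the pointer at about 0.673. I'll go up about 0.08 rad more.

```bash
python3 -m inch '[{"slide":[0,0.15,-0.3],"turn":0,"grip":0.8},{"slide":[0,0.3,-0.6],"turn":0,"grip":0.8},{"slide":[0,0.5,-0.9],"turn":0,"grip":0.8},{"slide":[0,0.65,-1.14],"turn":0,"grip":0.8},{"slide":[0,0.65,-1.14],"turn":0,"grip":0.8},{"slide":[0,0.65,-1.14],"turn":0,"grip":0.8},{"slide":[0,0.65,-1.14],"turn":0,"grip":0.8}]'
python3 - <<'E'
from ang import *
s=ctrl.get_state();print(s["eef_pos"],"kin",np.arcsin((s["eef_pos"][2]-.0393)/.175))
im,W=cloud("scene");np.save("s6.npy",W);cv2.imwrite("pics/s6.png",cv2.resize(im[130:260,300:430,::-1],(598,598),interpolation=3));u,v=meas(im,W);pimg("scene",u,v)
im,W=cloud("top");print("top now");u,v=meas(im,W)
cv2.imwrite("pics/t6.png",im[...,::-1])
E
```

```text
time: 13.9
eef_pos: [0.494, 0.0467, 0.1491]
tcp_rot: [0.773, 0.634, -0.001, -0.001]
contact_force: [-4.9, 1.7, 1.4]
opening: 0.128
finger_force: 29.7
[0.4939647  0.04666103 0.14908999] kin 0.6781729992799503
 plate R 0.125 7 [0.629 0.64  0.667]
 pointer 0.03 21 0.632 b -0.103
 pointer 0.07 28 0.653 b -0.105
 pointer 0.11 28 0.665 b -0.105
 pointer image fit 0.656 resid px 0.82
top now
 plate L 0.04 107 [0.673 0.687 0.7  ]
 plate R 0.04 103 [0.673 0.686 0.7  ]
 plate L 0.07 73 [0.674 0.686 0.693]
 plate R 0.07 47 [0.675 0.685 0.692]
 plate L 0.1 6 [0.668 0.675 0.678]
 pointer 0.03 3 0.724 b -0.104
 pointer 0.07 0 nan b nan
 pointer 0.11 5 0.718 b -0.104
  return _methods._mean(a, axis=axis, dtype=dtype,
  ret = ret.dtype.type(ret / rcount)
```

View pics/s6.png

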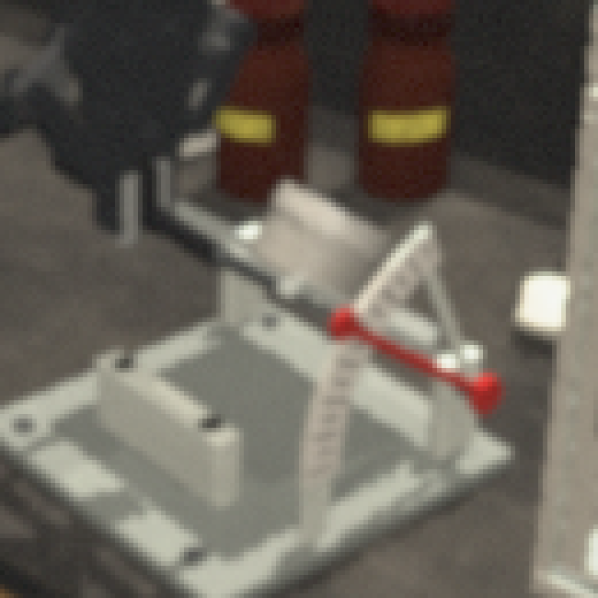

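The plate is at about 0.677 and the pointer at about 0.67. In the picture the tin rests against the ledge side at (320,240), and the plate edge runs in line with the red pointer. I'll hold a moment to confirm nothing is creeping, then hand in.

```bash
python3 -m inch '[{"slide":[0,0,0],"turn":0,"grip":0.8},{"slide":[0,0,0],"turn":0,"grip":0.8},{"slide":[0,0,0],"turn":0,"grip":0.8},{"slide":[0,0,0],"turn":0,"grip":0.8},{"slide":[0,0,0],"turn":0,"grip":0.8},{"slide":[0,0,0],"turn":0,"grip":0.8}]'
python3 - <<'E'
from ang import *
im,W=cloud("top")
m=np.isfinite(W[...,2]);meas(im,W)
for n,(u,v) in dict(jar=(273,245),vial=(225,231)).items():print(n,W[v-2:v+3,u-2:u+3].reshape(-1,3).mean(0).round(3))
d=W[...,:2]-H;a=d@xh;b=d@yh;c,s=np.cos(.677),np.sin(.677);z=W[...,2]-.055
hh=z*c+a*s;rr=-a*c+z*s;k=(abs(hh-.043)<.004)&(rr>.0)&(rr<.13)&(abs(b)<.06);print("tin top: r",np.percentile(rr[k],[2,50,98]).round(3),"b",np.percentile(b[k],[2,50,98]).round(3))
E
```

```text
time: 14.6
eef_pos: [0.494, 0.0467, 0.1491]
tcp_rot: [0.773, 0.634, -0.001, -0.001]
contact_force: [-6.3, 2.2, 1.5]
opening: 0.128
finger_force: 29.7
 plate L 0.04 102 [0.67  0.684 0.698]
 plate R 0.04 102 [0.673 0.683 0.698]
 plate L 0.07 76 [0.669 0.68  0.689]
 plate R 0.07 45 [0.668 0.68  0.696]
 plate L 0.1 6 [0.675 0.677 0.688]
 pointer 0.03 3 0.736 b -0.103
 pointer 0.07 0 nan b nan
 pointer 0.11 5 0.718 b -0.104
jar [0.449 0.249 0.059]
vial [0.481 0.377 0.058]
tin top: r [0.018 0.051 0.078] b [-0.03  -0.002  0.028]
  return _methods._mean(a, axis=axis, dtype=dtype,
  ret = ret.dtype.type(ret / rcount)
```

The arm, plate and tin are steady, the tin sits flat on the plate, and the jar and vial haven't moved.

```bash
python3 -c "
from plant import ctrl
print(ctrl.sign_off())"
```

```text
the job is handed in; nothing more can be done
None
```

I handed the job in with the tin sitting on the plate and the gripper holding the bar still at about 0.677 rad; the pointer measured about 0.67 rad (± about 0.01), and it, the jar and the vial were not disturbed.

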